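# Put the dimmer knob back on the bedside lamp and hold it pressed

### The arm

A 6-joint arm with a two-finger parallel gripper is mounted at the origin on the work surface. World frame = base frame: x ahead of the robot, y to its left, z up, the work surface at z = 0. Lengths are in m, angles in rad, forces in N, time in s.
With the tool pointing down it reaches from about 0.35 to 0.85 m from the base axis. Payload 8.1 kg.
Tool frame: the origin (TCP) lies on the mounting face of the last link; the fingertips stand 186 mm ahead of it and the grasp point (between the pads) lies 167 mm ahead of it; y points along the fingers, x is the direction in which the jaws open and shut, and the axes are right-handed (so a half turn about y gives the same grasp; the last joint's range is limited). The gripper opens to 93 mm and grips with 3 to 60 N. Pads are 15 mm wide; open, the fingers measure 128 mm over their backs; the gripper's body (75 mm by 188 mm) begins 65 mm behind the grasp point.
Start: joints at [1.145, 0.13, 1.488, -0, 1.523, -0.085], TCP at [0.201, 0.566, 0.405] pointing down, gripper open.
Joint ranges: [-2.96, 2.96], [-0.89, 2.26], [0.02, 2.5], [-1.34, 4.48], [0, 2.73], [-2.66, 2.66]. Speed limits (rad/s): [2.39, 2.39, 2.79, 3.14, 3.14, 3.14].

### API

Orientations are given as a rotation vector (axis times angle).
In Python, from plant import robot, imaging gives the robot as it stands.
- The arm moves only by the shell command python3 -m inch 'ROWS' [OPENING] [FORCE]. ROWS is JSON, a list of rows, each an object of numbers: "x", "y", "z": the shift along the tool's x, y, z in mm; "twist": the turn about the tool's y in rad. In form: [{"x": .., "y": .., "z": .., "twist": ..}, ...]. A call has 1 to 12 rows; each row shifts and turns the commanded pose from where the row before left it, along the tool's axes as they then stand; what a row does not reach is not made up. A row lasts 1/10 s, in which the tool goes at most 50 mm and 8.59 degrees, less where a joint would pass 70% of its speed; a pose out of reach is approached as far as the arm can. A call with a gripper value outside its range is refused whole. OPENING is the gripper command: -1 is shut, 1 is fully open, values between are in proportion, set as the call begins (- or left out, the last holds). The fingers move at their own pace and stop on an object; FORCE is the grip in N (left out, the last holds). Time passes only in rows, so rows that do not move let the fingers close. It gives the time, the measured TCP pose, the force and the opening at its end, in the units of the state.
- robot.read_state(): the state, without advancing time (a new reading comes with each control period).
- imaging.read_camera(name): name is "scene" or "top"; returns a dict with "color" (384x512x3 uint8, red, green, blue), "depth" (384x512 float32, m along the optical axis (not along the pixel's ray), 0 where there is no reading), "fx", "fy", "cx", "cy" (pixels), "rvec" (rotation vector, rad) and "tvec" (3), from world to camera coordinates, as OpenCV has them. Camera axes: x right, y down, z forward; pixel columns grow to the right and rows downward; lengths in m; the calibration is good to about 2 mm. A picture is of the moment at which its call begins.
- robot.close_job(): hands the job in, once; it reports no verdict.
The state is a dict: "t": time; "q": joint angles; "dq": joint speeds; "joint_torque": joint torques, N m; "tool_pos": TCP position; "orientation": TCP orientation; "force": force on the tool from outside, world axes, zero at the start; "wrist_torque": the same for the moment, N m; "opening": finger opening in m.
Only numpy, scipy, OpenCV 4.12 (cv2) and the standard library are available. Lean on these libraries where they do the work, as an engineer would, in place of code of your own. Each camera call takes 0.05 s, during which the arm holds its last target.

### The job

The dimmer knob has come off the folding reading lamp on the stool. Swing the lamp's arm well aside, about 45 degrees or more to either side, so that it no longer overhangs the dimmer spindle; then pick up the loose knob, turn it so that the flat in its bore matches the flat of the D-shaped spindle, push it fully onto the spindle and press it on down against the spring to the stop. Finish while still holding the knob pressed down, do not let go, and leave the arm aside and the cup, dish, battery wheel and hearing aid case standing where they are.

Things in the scene. Friction and masses are not known exactly. Their poses are not given: they have to be found in the camera images.
- knob_center (a point): Loose dimmer knob: black plastic, standing upright on the stool, 44 mm high, 26 mm wide between parallel flat sides, 50 g. From above one end narrows to a blunt nose (28 mm from the axis) with a thin aluminium line on top; the other is rounded (20 mm). Point on the axis, 22 mm above the underside; x to the nose, y across the flat sides (flat from 12 mm behind to 14 mm before the axis), z up.
- knob_bore (a point): Mouth of the knob's bore, on its axis in the underside; x to the nose, z up. The bore is D-shaped, 16 mm deep, 8 mm in radius, its flat 4 mm from the axis on the nose side: 1 mm clearance all round on the spindle. It goes on only with the nose pointing where the spindle's flat faces (within about 0.15 rad).
- spindle_tip (a point): Top end, on the axis, of the lamp's dimmer spindle: upright steel D-shaft, 7 mm in radius, flat 3 mm from the axis, 26 mm tall over the lamp's foot, top 56 mm above the stool; the last 4 mm taper in by 1.5 mm. x points to the side where the flat faces, z up. Turns with 0.15 N m and stays. With the knob fully on, knob_center is 6 mm above this point, which sinks as the spindle is pressed.
- spindle (a joint): How far the spindle is pressed down, in m: 0 at rest, 0.006 at the stop. A spring pushes it back up: 2.4 N to start, 7.2 N at the stop.
- boom (a joint): Swing of the lamp's arm about the upright post, in rad: 0 when it lies straight over the spindle (pointing from boom_pivot to the spindle axis); grows as the arm turns counter-clockwise seen from above; stops at -1.6 and 1.6. It turns with little force (0.06 N m of friction) and stays where it is left.
- boom_end (a point): Point on the middle line of the lamp's arm, 170 mm from the post's axis, 25 mm short of the free end. The arm is a flat aluminium bar, 24 mm wide, 14 mm thick; the point is half-way up its thickness, the bar's underside is 125 mm and its top 139 mm above the stool. x points along the arm towards the post, z up.
- boom_pivot (a point): Pivot of the lamp's arm, on the axis of the upright post (9 mm in radius, hub 15 mm, top 145 mm above the stool), at the height of the arm's middle. The post stands 110 mm from the spindle axis; x points from the spindle to the post.
- lamp: The lamp's fixed foot, an aluminium block 30 mm high and 90 mm wide, reaching from 45 mm before the spindle axis to 20 mm beyond the post's axis. Origin on the stool below the spindle axis; x points to the post.
- cup: Bystander: stainless cup, 68 mm wide, 80 mm high; origin at the centre of its underside. Stands on the other side of the lamp from the knob.
- dish: Bystander: small white ceramic dish, 90 mm wide, 20 mm high; origin at the centre of its underside.
- battery_wheel: Bystander: clear round battery wheel, 58 mm wide, 12 mm high; origin at the centre of its underside.
- case: Bystander: closed black hearing aid travel case, 50 x 85 x 30 mm; origin at the centre of its underside, near the robot.
Things that resemble listed ones, but are neither listed nor needed, are in the scene too. Leave any purple look-alike of the part that bears knob_center alone.

How it is judged:
By the outcome, as a careful person would: the job done as asked, in the order asked, and still so for the second after the job is handed in, while the arm keeps its last pose, push and grip.
It also fails if it takes over 59 s, if anything falls off the work surface, if the arm or the gripper's body presses on something with over 40 N, if the wrist force passes 120 N, or if a joint passes its speed limit or range.

## Working session

There is one attempt and no reset: what is moved stays moved. The work goes in short steps, Python scripts to look and compute and a shell command to move; the robot and the scene stay as the last step left them, time stands still between calls to the robot, and variables do not carry over. Pictures are saved under pics/ and viewed, and the job is handed in when it is done.

```bash
ls; mkdir -p pics
python3 - <<'E'
from plant import robot, imaging
import cv2,numpy as np
s=robot.read_state();print({k:np.round(v,3) for k,v in s.items()})
for n in("scene","top"):
    c=imaging.read_camera(n);np.savez(f"pics/{n}0.npz",**c)
    cv2.imwrite(f"pics/{n}0.png",c["color"][...,::-1]);print(n,c["fx"],c["cx"],c["cy"],np.round(c["rvec"],3),np.round(c["tvec"],3))
E
```

```text
pics
{'t': np.float64(0.0), 'q': array([ 1.145,  0.131,  1.489,  0.   ,  1.523, -0.085]), 'dq': array([-0.001, -0.001, -0.   , -0.001,  0.   ,  0.   ]), 'joint_torque': array([ 1.0000e-03, -5.5985e+01, -4.9176e+01,  7.7000e-02,  3.5000e-02,
       -0.0000e+00]), 'tool_pos': array([0.2  , 0.565, 0.404]), 'orientation': array([-1.352, -0.953,  0.956]), 'force': array([-0.713,  0.402, -0.511]), 'wrist_torque': array([-0.028,  0.061,  0.047]), 'opening': np.float64(0.093)}
scene 464.54799867796555 252.56521518736997 185.1495526292113 [ 0.864  2.582 -1.049] [ 0.446 -0.169  1.222]
top 450.7215678814099 255.92035420864144 192.09471687132068 [ 2.183 -2.146  0.118] [-0.006  0.54   0.835]
```

View pics/scene0.png

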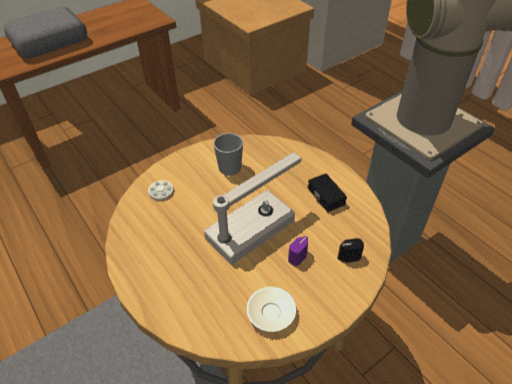

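View pics/top0.png

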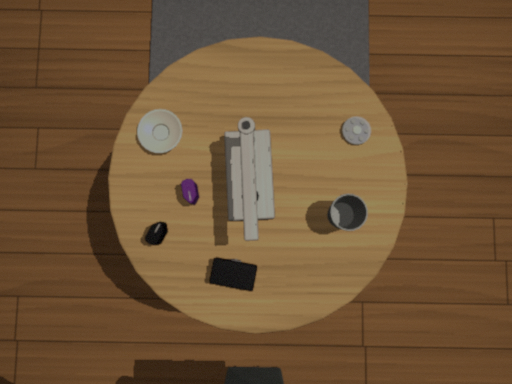

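Run:
```python
from scipy.spatial.transform import Rotation as R
print(R.from_rotvec([-1.352,-.953,.956]).as_matrix().round(3))
```

```text
[[ 0.334 -0.001 -0.942]
 [ 0.942 -0.001  0.334]
 [-0.002 -1.     0.001]]
```

Scene view: the black knob is at (350,250), its purple look-alike at (298,250), and the black case at (327,192). The spindle is at (266,207) and the post at (222,218). In the top view the knob is at (156,233), purple at (190,191), spindle about (252,196) and post (246,125). The knob wanted is the black one with a nose and an aluminium line. I'll confirm it with crops and measure.

```bash
cat > h.py <<'E'
import numpy as np,cv2
def load(n): return dict(np.load(f"pics/{n}.npz"))
def cloud(c):
    R,_=cv2.Rodrigues(c["rvec"]);v,u=np.mgrid[:384,:512];d=c["depth"]
    P=np.stack([(u-c["cx"])/c["fx"]*d,(v-c["cy"])/c["fy"]*d,d],-1)
    return (P-c["tvec"].ravel())@R
def at_z(c,u,v,z):
    R,_=cv2.Rodrigues(c["rvec"]);o=-R.T@c["tvec"].ravel();r=R.T@np.array([(u-c["cx"])/c["fx"],(v-c["cy"])/c["fy"],1]);return o+r*(z-o[2])/r[2]
def proj(c,p):
    q,_=cv2.projectPoints(np.array(p,float).reshape(-1,3),c["rvec"],c["tvec"],np.array([[c["fx"],0,c["cx"]],[0,c["fy"],c["cy"]],[0,0,1.]]),None);return q[:,0]
def crop(c,u0,u1,v0,v1,k):return cv2.resize(c["color"][v0:v1,u0:u1,::-1],None,fx=k,fy=k,interpolation=cv2.INTER_CUBIC)
E
python3 - <<'E'
from h import *
t=load("top0");s=load("scene0")
a=crop(t,135,275,110,250,4);b=crop(s,200,370,140,280,4)
cv2.imwrite("pics/ct.png",a);cv2.imwrite("pics/cs.png",b)
P=cloud(t);
for n,(u,v) in dict(knob=(156,233),purple=(190,191),post=(246,125),boom=(250,225),foot=(265,180),case=(233,274),table=(300,280),cup=(347,213),wheel=(356,130),dish=(160,132)).items(): print(n,P[v,u].round(3))
E
```

```text
knob [0.459 0.188 0.045]
purple [0.539 0.128 0.044]
post [0.642 0.022 0.142]
boom [0.473 0.012 0.137]
foot [ 0.564 -0.014  0.03 ]
case [0.385 0.043 0.033]
table [ 0.373 -0.086 -0.004]
cup [ 0.505 -0.177  0.001]
wheel [ 0.671 -0.194  0.009]
dish [0.661 0.197 0.006]
```

View pics/ct.png

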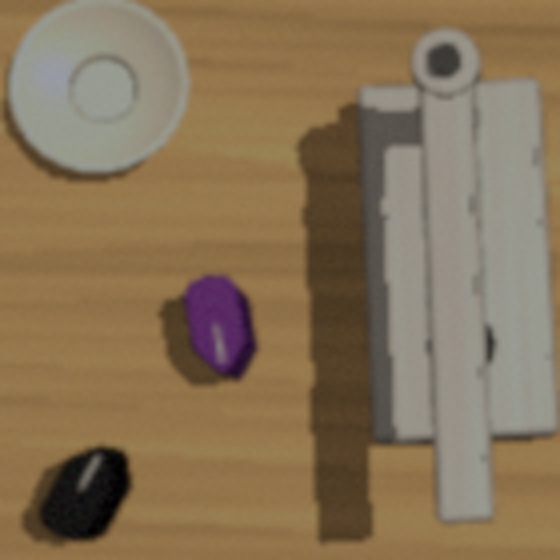

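View pics/cs.png

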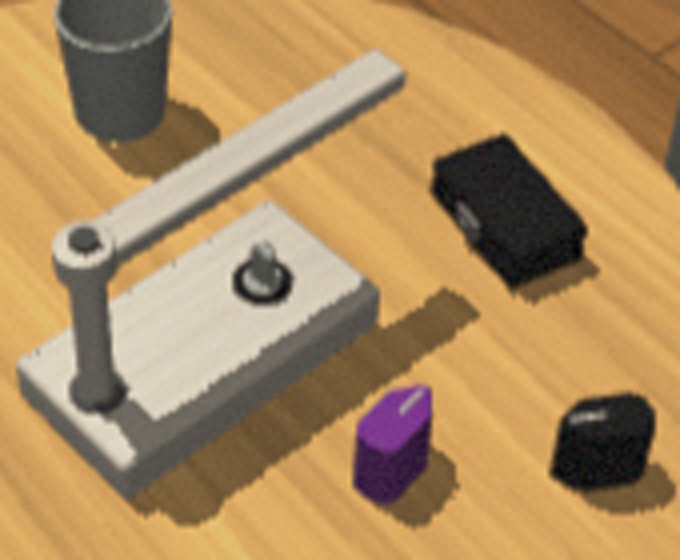

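The crop confirms it: the black one at (156,233) has the aluminium line, and its nose points to the upper right in the top view. The purple one is left alone. Next I'll measure the knob, boom and lamp by fitting models in both views.

```bash
cat >> h.py <<'E'
def knob_outline():
    th=np.linspace(np.pi/2+.5,3*np.pi/2-.5,15)
    o=[(14,13),(28,4),(28,-4),(14,-13),(-12,-13)]
    # rounded tail through (-20,0): ellipse-like arc
    t=np.linspace(-np.pi/2,np.pi/2,13)[1:-1]
    o+=[(-12-8*np.cos(a),13*np.sin(a)) for a in t]+[(-12,13)]
    return np.array(o)/1000
def prism(x,y,yaw,z0,z1):
    o=knob_outline();c,s=np.cos(yaw),np.sin(yaw);p=o@np.array([[c,s],[-s,c]])+[x,y]
    return np.vstack([np.c_[p,np.full(len(p),z)] for z in(z0,z1)])
def silh(c,pts,k=4):
    m=np.zeros((384*k,512*k),np.uint8);q=(proj(c,pts)+.5)*k-.5
    cv2.fillConvexPoly(m,cv2.convexHull(np.round(q).astype(np.int32)),1);return m
E
python3 - <<'E'
from h import *
from scipy.optimize import minimize
t=load("top0");s=load("scene0")
def mask(c,u0,u1,v0,v1):
    m=np.zeros((384,512),np.uint8);r=c["color"].astype(int)[v0:v1,u0:u1];print(np.median(r.max(-1)))
    m[v0:v1,u0:u1]=(r.max(-1)<58);return m
mt=mask(t,138,174,215,252);ms=mask(s,330,372,228,272);print(mt.sum(),ms.sum())
for m,nm in((mt,'t'),(ms,'s')):cv2.imwrite(f"pics/m{nm}.png",m*255)
def err(p,which,z0=0):
    e=0
    for c,m in which:
        M=cv2.resize(m,None,fx=4,fy=4,interpolation=cv2.INTER_NEAREST);S=silh(c,prism(p[0]/100,p[1]/100,p[2],z0,z0+.044))
        e+=1-(M&S).sum()/(M|S).sum()
    return e
for nm,w in(("both",[(t,mt),(s,ms)]),("top",[(t,mt)]),("scene",[(s,ms)])):
    b=min((minimize(err,[45.7,18.8,y],args=(w,),method="Nelder-Mead",options=dict(initial_simplex=[[45.7,18.8,y],[46.2,18.8,y],[45.7,19.3,y],[45.7,18.8,y+.3]])) for y in(-.9,-.6,-.3,2.4)),key=lambda r:r.fun)
    print(nm,b.x,b.fun)
# line pixels
r=t["color"].astype(int)[215:252,138:174]
P=cloud(t)
B=(P[...,2]>.128)&(P[...,0]>.4)&(P[...,0]<.7)&(abs(P[...,1])<.1)&(t["depth"]>0)
b=P[B];print("boom cloud",len(b),b.min(0),b.max(0),np.median(b[:,2]))
bb=b[b[:,0]<.6];k=np.polyfit(bb[:,0],bb[:,1],1);print("line y=",k,"yaw",np.arctan(k[0]))
F=(abs(P[...,2]-.028)<.006)&(P[...,0]>.4)&(P[...,0]<.7)&(abs(P[...,1])<.08)
f=P[F][:,:2].astype(np.float32);print("foot",len(f),cv2.minAreaRect(f*1000),np.median(P[F][:,2]))
h=b[b[:,0]>.625];print('hub',h.mean(0), h.min(0),h.max(0))
E
```

```text
143.0
208.0
348 433
both [45.6356658  19.37638165 -0.35088071] 0.4240884945078457
top [45.63688252 19.38884573 -0.51856691] 0.18361955085865256
scene [45.85985795 19.35202181 -0.17860746] 0.21183621974997136
boom cloud 1759 [ 4.48309556e-01 -1.76243454e-04  1.31625569e-01] [0.65673889 0.03721936 0.14737946] 0.13837178254245153
line y= [ 0.06362702 -0.01811487] yaw 0.06354136644634224
foot 3073 ((531.4708251953125, 19.658275604248047), (107.32481384277344, 266.8938903808594), 87.14564514160156) 0.029116100972880872
hub [0.63955992 0.02243476 0.14049477] [0.62515783 0.00810269 0.13162557] [0.65673889 0.03721936 0.14737946]
```

Run:
```python
from h import *
t=load("top0");s=load("scene0")
out=[]
for c,(u0,u1,v0,v1) in((t,(138,174,215,252)),(s,(330,372,230,270))):
    im=crop(c,u0,u1,v0,v1,10);im=np.clip(im.astype(int)*2,0,255).astype(np.uint8)
    for yaw,col in((-.35,(0,0,255)),(-.7,(0,255,0))):
        for z in(0,.044):
            p=proj(c,prism(.457,.193,yaw,z,z));q=((p-[u0,v0]+.5)*10).astype(int)[:len(p)//2]
            cv2.polylines(im,[q.reshape(-1,1,2)],True,col,1)
    out.append(cv2.resize(im,(390,390)))
cv2.imwrite("pics/fit.png",np.hstack(out))
```

```text
(no output)
```

View pics/fit.png

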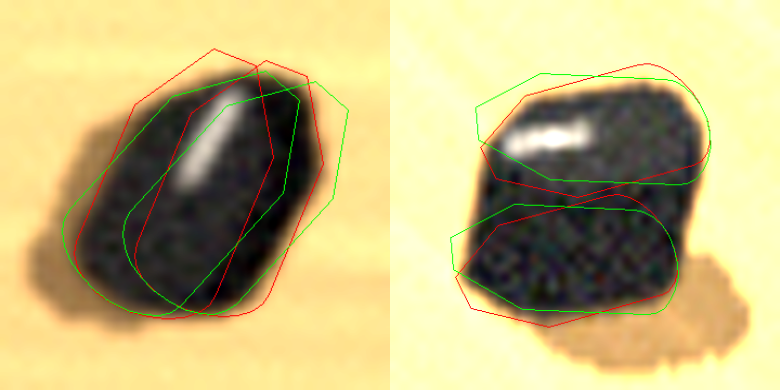

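```bash
cat >> h.py <<'E'
from scipy.optimize import minimize
def kmask(c,u0,u1,v0,v1,th=22):
    k=4;r=cv2.resize(c["color"][v0:v1,u0:u1],None,fx=k,fy=k,interpolation=cv2.INTER_LINEAR).astype(int)
    M=np.zeros((384*k,512*k),np.uint8);m=((r[...,0]-r[...,2])<th).astype(np.uint8)
    n,l,st,_=cv2.connectedComponentsWithStats(m);j=1+np.argmax(st[1:,4]);M[v0*k:v1*k,u0*k:u1*k]=l==j;return M
def kerr(p,w,z0):
    e=0
    for c,M in w:
        S=silh(c,prism(p[0]/100,p[1]/100,p[2],z0,z0+.044));e+=1-(M&S).sum()/(M|S).sum()
    return e
def kfit(w,x,y,yaws,z0=0):
    x*=100;y*=100
    return min((minimize(kerr,[x,y,a],args=(w,z0),method="Nelder-Mead",options=dict(initial_simplex=[[x,y,a],[x+.5,y,a],[x,y+.5,a],[x,y,a+.3]])) for a in yaws),key=lambda r:r.fun)
E
python3 - <<'E'
from h import *
t=load("top0");s=load("scene0")
wt=(t,kmask(t,138,174,215,252));ws=(s,kmask(s,330,372,228,272))
for nm,w in(("both",[wt,ws]),("top",[wt]),("scene",[ws])):
    b=kfit(w,.457,.19,(-.9,-.6,-.3));print(nm,b.x.round(3),b.fun.round(3))
out=[]
for c,M,(u0,u1,v0,v1) in((*wt,(138,174,215,252)),(*ws,(330,372,230,270))):
    im=crop(c,u0,u1,v0,v1,10);m=cv2.resize(M[v0*4:v1*4,u0*4:u1*4],im.shape[1::-1],interpolation=0);im[m>0,2]=200
    out.append(cv2.resize(im,(390,390)))
cv2.imwrite("pics/fit2.png",np.hstack(out))
# line direction
for c,a,b in((t,(138+180/390*36,215+185/390*37),(138+235/390*36,215+95/390*37)),(s,(330+592/390*0+ (592-390)/390*42,230+133/390*40),(330+(505-390)/390*42,230+142/390*40))):
    A,B=at_z(c,*a,.044),at_z(c,*b,.044);print(A,B,np.arctan2(*(B-A)[1::-1]))
E
```

```text
both [45.659 19.363 -0.262] 0.38
top [45.771 19.332 -0.698] 0.182
scene [45.837 19.317 -0.136] 0.167
[0.4596195 0.1910214 0.044    ] [0.47569327 0.18218386 0.044     ] -0.5026985239002197
[0.46119328 0.19247707 0.044     ] [0.47704742 0.18317739 0.044     ] -0.5304915462984475
```

View pics/fit2.png

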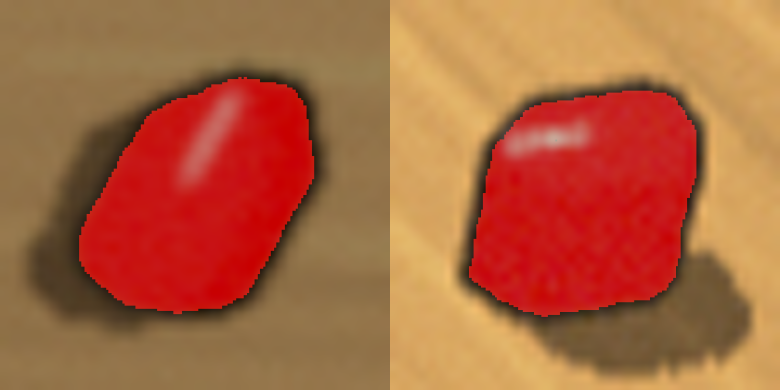

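Run:
```python
from h import *
t=load("top0");s=load("scene0")
out=[]
for c,(u0,u1,v0,v1) in((t,(138,174,215,252)),(s,(330,372,228,272))):
  for th in(22,34):
    M=kmask(c,u0,u1,v0,v1,th)
    f=lambda p:kerr([p[0],p[1],-.515],[(c,M)],0)
    r=minimize(f,[45.7,19.3],method="Nelder-Mead",options=dict(initial_simplex=[[45.7,19.3],[46.2,19.3],[45.7,19.8]]));print(th,r.x,r.fun,M.sum()/16)
  im=np.clip(crop(c,u0,u1,v0,v1,10).astype(int)*2,0,255).astype(np.uint8)
  for z in(0,.044):
    p=proj(c,prism(r.x[0]/100,r.x[1]/100,-.515,z,z));q=((p-[u0,v0]+.5)*10).astype(int)[:len(p)//2];cv2.polylines(im,[q.reshape(-1,1,2)],True,(0,0,255),1)
  out.append(cv2.resize(im,(390,390)))
cv2.imwrite("pics/fit3.png",np.hstack(out))
```

```text
22 [45.49232788 19.38737183] 0.19223443223443226 344.5625
34 [45.66453857 19.39249878] 0.11016700849692351 379.625
22 [45.496875  19.6359375] 0.2128400435255713 452.5
34 [45.84697266 19.51606445] 0.17107545533391155 477.875
```

View pics/fit3.png

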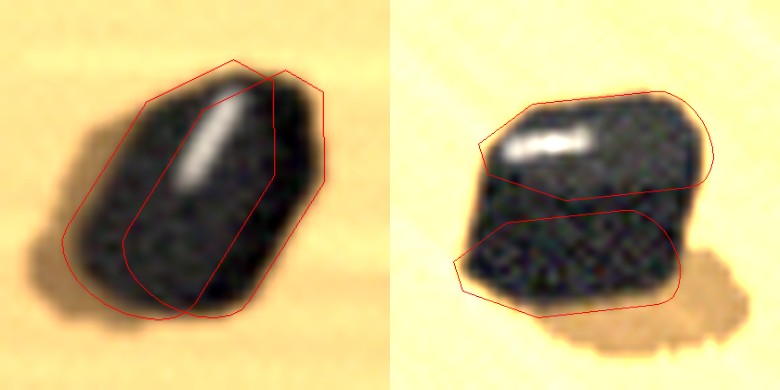

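```bash
python3 -m inch '[{"x":-22.4,"y":7,"z":-28.5},{"x":-22.4,"y":7,"z":-28.5},{"x":-22.4,"y":7,"z":-28.5},{"x":-22.4,"y":7,"z":-28.5},{"x":-22.4,"y":7,"z":-28.5},{"x":-22.4,"y":7,"z":-28.5},{"x":-22.4,"y":7,"z":-28.5},{"x":-22.4,"y":7,"z":-28.5}]' -1 10
```

```text
$[0]: bad value
```

```bash
python3 -m inch '[{"x":-22,"y":7,"z":-28,"twist":0},{"x":-22,"y":7,"z":-28,"twist":0},{"x":-22,"y":7,"z":-28,"twist":0},{"x":-22,"y":7,"z":-28,"twist":0},{"x":-22,"y":7,"z":-28,"twist":0},{"x":-22,"y":7,"z":-28,"twist":0},{"x":-22,"y":7,"z":-28,"twist":0},{"x":-22,"y":7,"z":-28,"twist":0}]' -1 10
```

```text
t: 0.9
tool_pos: [0.3532, 0.3234, 0.3481]
orientation: [-1.351, -0.954, 0.955]
force: [-0.3, 0.1, -0.3]
opening: 0.0339
```

```bash
python3 -m inch '[{"x":-23,"y":7,"z":-29,"twist":0},{"x":-23,"y":7,"z":-29,"twist":0},{"x":-23,"y":7,"z":-29,"twist":0},{"x":-23,"y":7,"z":-29,"twist":0},{"x":-23,"y":7,"z":-29,"twist":0},{"x":-23,"y":7,"z":-29,"twist":0},{"x":-22,"y":7,"z":-29,"twist":0},{"x":-22,"y":7,"z":-28,"twist":0}]'
python3 - <<'E'
# arc waypoints for the push, in tool axes
import numpy as np
R=np.array([[.334,.942],[-.942,.334]])
p=np.array([.51,.075])
piv=np.array([.6405,.0226]);a0=np.pi+.0635
for a in np.linspace(-.1,1.35,13):
    th=a0+a;d=np.array([np.cos(th),np.sin(th)]);n=np.array([np.sin(th),-np.cos(th)])  # trailing side (cw)
    q=piv+.13*d+.031*n
    print(round(a,2),q.round(3),(R@(q-p)*1000).round(1));p=q
E
```

```text
t: 1.7
tool_pos: [0.5101, 0.0745, 0.2921]
orientation: [-1.351, -0.954, 0.955]
force: [1.1, 1.0, -0.5]
opening: 0.0006
-0.1 [0.512 0.058] [-15.1  -7.2]
0.02 [0.508 0.043] [-16.   -2.1]
0.14 [0.507 0.026] [-15.6  -4. ]
0.26 [0.507 0.01 ] [-15.   -5.9]
0.38 [ 0.51  -0.006] [-14.2  -7.6]
0.5 [ 0.514 -0.021] [-13.2  -9.3]
0.63 [ 0.52  -0.036] [-12.  -10.8]
0.75 [ 0.528 -0.05 ] [-10.6 -12.2]
0.87 [ 0.538 -0.063] [ -9.  -13.4]
0.99 [ 0.549 -0.075] [ -7.4 -14.4]
1.11 [ 0.561 -0.085] [ -5.6 -15.1]
1.23 [ 0.575 -0.094] [ -3.7 -15.7]
1.35 [ 0.59  -0.101] [ -1.8 -16. ]
```

```bash
python3 -m inch '[{"x":-15,"y":0,"z":-7,"twist":0},{"x":-16,"y":0,"z":-2,"twist":0},{"x":-16,"y":0,"z":-4,"twist":0},{"x":-15,"y":0,"z":-6,"twist":0},{"x":-14,"y":0,"z":-8,"twist":0},{"x":-13,"y":0,"z":-9,"twist":0},{"x":-12,"y":0,"z":-11,"twist":0},{"x":-11,"y":0,"z":-12,"twist":0},{"x":-9,"y":0,"z":-13,"twist":0},{"x":-7,"y":0,"z":-14,"twist":0},{"x":-6,"y":0,"z":-15,"twist":0}]'
```

```text
t: 2.8
tool_pos: [0.561, -0.0851, 0.2926]
orientation: [-1.351, -0.954, 0.954]
force: [-0.2, 1.1, -0.2]
opening: 0.0005
```

```bash
cat >> h.py <<'E'
def snap(tag):
    from plant import imaging
    for n in("scene","top"):
        c=imaging.read_camera(n);np.savez(f"pics/{n}{tag}.npz",**c)
E
python3 - <<'E'
from h import *
snap(1)
cv2.imwrite("pics/v1.png",np.hstack([crop(load("top1"),100,400,90,330,1.3333),crop(load("scene1"),100,400,90,330,1.3333)]))
E
```

```text
(no output)
```

View pics/v1.png

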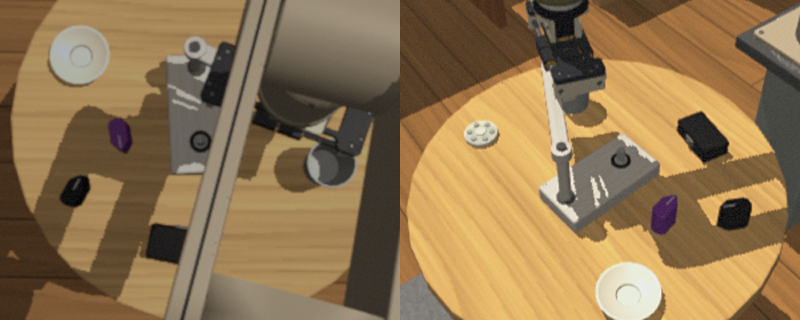

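Run:
```python
from h import *
from plant import robot
print(robot.read_state()["q"].round(3))
t=load("top1");s=load("scene1")
a=crop(t,235,265,180,210,13);b=crop(s,250,280,192,222,13)
cv2.imwrite("pics/sp.png",np.clip(np.hstack([a,b]).astype(int)*1.6,0,255).astype(np.uint8))
print(proj(t,[[.531,.0157,.03],[.531,.0157,.056]]),proj(s,[[.531,.0157,.03],[.531,.0157,.056]]))
```

```text
[-0.241  0.125  1.703 -0.     1.313 -1.47 ]
[[249.28503774 196.86208635]
 [249.08023828 195.47483605]] [[266.63424942 209.83110214]
 [266.73681652 201.54669353]]
```

View pics/sp.png

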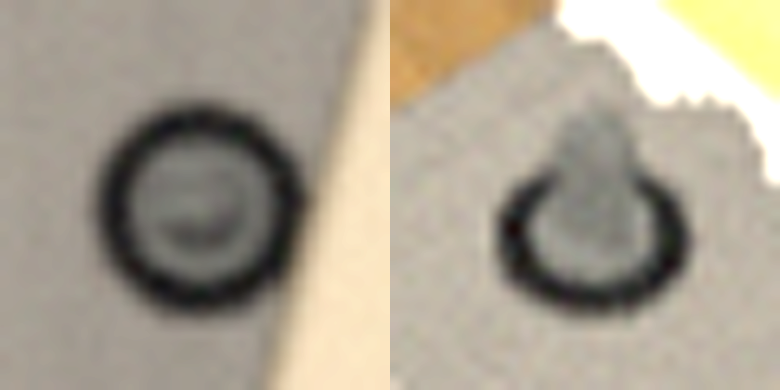

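```bash
python3 -m inch '[{"x":28,"y":-5,"z":24,"twist":0},{"x":29,"y":-5,"z":24,"twist":0},{"x":29,"y":-5,"z":24,"twist":0},{"x":29,"y":-5,"z":24,"twist":0},{"x":28,"y":-5,"z":24,"twist":0},{"x":28,"y":-5,"z":24,"twist":0},{"x":28,"y":-5,"z":24,"twist":0},{"x":28,"y":-5,"z":24,"twist":0},{"x":0,"y":0,"z":0,"twist":0.1},{"x":0,"y":0,"z":0,"twist":0.074}]' -
python3 - <<'E'
from h import *
snap(2)
t=load("top2");s=load("scene2")
cv2.imwrite("pics/v2.png",np.hstack([crop(t,100,400,90,330,1.3333),crop(s,100,400,90,330,1.3333)]))
a=crop(t,235,265,180,210,13);b=crop(s,250,280,192,222,13)
cv2.imwrite("pics/sp2.png",np.clip(np.hstack([a,b]).astype(int)*1.2,0,255).astype(np.uint8))
E
```

```text
t: 3.9
tool_pos: [0.4543, 0.1955, 0.333]
orientation: [-1.41, -0.822, 0.821]
force: [-0.3, 0.5, -0.4]
opening: 0.0005
```

View pics/v2.png

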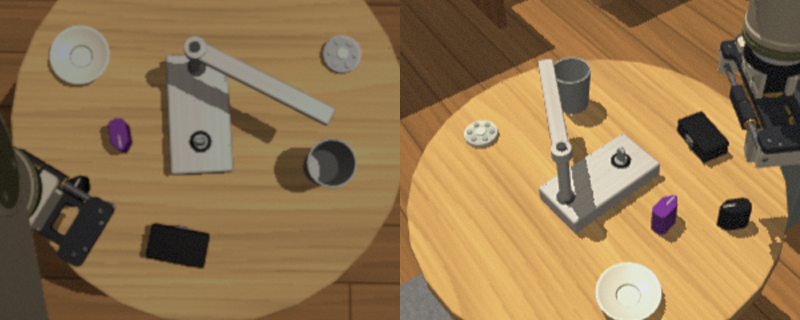

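View pics/sp2.png

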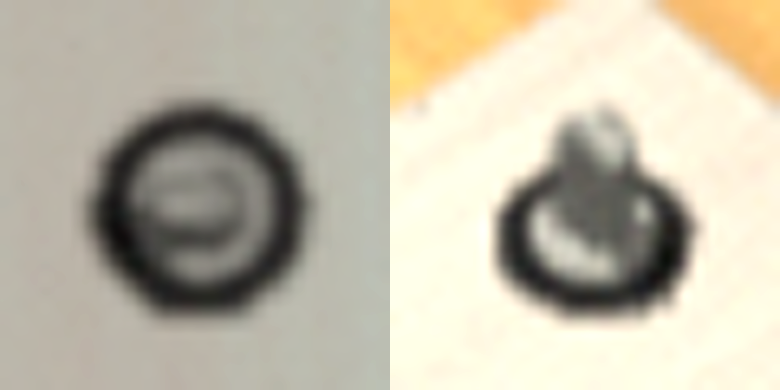

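Run:
```python
from h import *
t=load("top2");s=load("scene2");s0=load("scene0")
for c in(t,s):
    R,_=cv2.Rodrigues(c["rvec"]);print("cam",(-R.T@c["tvec"].ravel()).round(3))
def big(c,u0,v0,w,h,k):
    r=c["color"][v0:v0+h,u0:u0+w,::-1].astype(float);g=np.clip((r-r.min())/(np.percentile(r,97)-r.min()),0,1)*255
    return cv2.resize(g.astype(np.uint8),None,fx=k,fy=k,interpolation=cv2.INTER_NEAREST)
cv2.imwrite("pics/sp3.png",np.hstack([big(t,240,184,20,24,20),big(s,256,192,20,24,20)]))
print(t["color"][186:206,240:259].mean(-1).astype(int))
```

```text
cam [0.446 0.002 0.889]
cam [0.929 0.517 0.768]
[[150 149 150 150 150 150 150 148 147 147 149 149 150 150 150 152 152 153
  151]
 [149 148 150 150 149 149 146 137 130 126 125 127 135 144 148 150 151 153
  152]
 [149 148 150 149 147 138 127 104  81  73  66  68  91 115 129 143 152 152
  153]
 [149 149 150 146 135 104  69  45  37  37  32  35  39  51  75 117 141 151
  154]
 [148 150 147 135  98  55  32  36  53  62  68  63  46  34  40  74 119 144
  151]
 [148 148 135 100  52  33  52  81  97 105 105 102  88  74  50  43  72 117
  145]
 [150 147 115  62  29  47  87 116 124 124 119 114 109 105  83  46  39  82
  132]
 [149 144 109  49  32  68 101 114 114 113 111  99  95 106 105  76  38  61
  123]
 [148 135  95  39  38  86  99 104 107 108 110 107  96  98 110  91  45  47
  109]
 [145 117  65  23  36  82  90 109 122 122 119 113 105  95 111  94  47  40
   86]
 [146 115  58  22  27  53  68  95 110 111 108 101  92  89 108  94  48  41
   93]
 [146 118  63  19  19  45  60  64  72  72  78  76  70  84 104  87  42  44
  103]
 [147 133  88  35  11  33  56  58  53  55  58  60  77 100  98  69  35  46
  112]
 [147 144 111  54  24  26  49  61  81  92  94  93 105 109  84  45  34  64
  123]
 [148 147 130  88  43  19  33  55  87 108 114 109 103  85  55  34  50  97
  138]
 [148 148 144 127  87  46  30  33  51  75  84  74  57  39  36  53  87 131
  149]
 [148 149 148 147 126  87  46  29  28  33  36  34  30  35  62 102 127 144
  152]
 [148 147 149 149 146 128  90  55  47  46  46  48  53  69 106 138 148 153
  153]
 [147 148 147 151 151 147 131 112 109 109 109 111 114 121 137 149 153 152
  154]
 [148 149 148 151 150 150 147 146 144 146 145 146 148 150 150 151 151 153
  152]]
```

View pics/sp3.png

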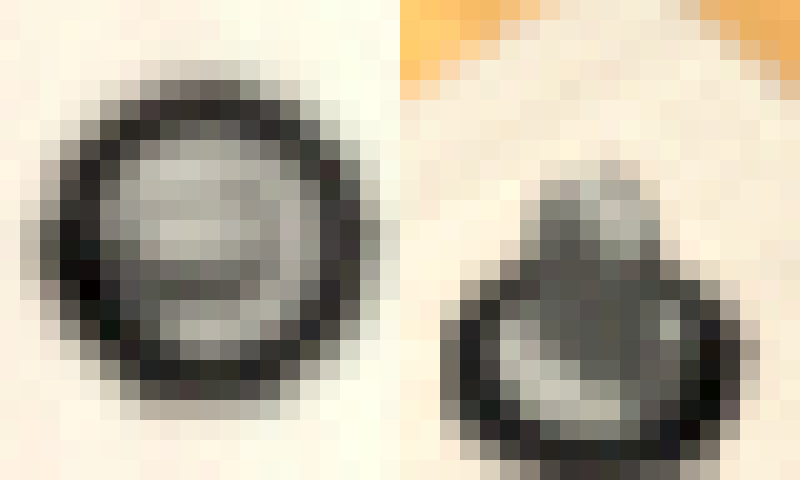

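```bash
cat > rend.py <<'E'
from h import *
from scipy.ndimage import uniform_filter
K=6
def inside(P,yaw,ft):
    ins=np.clip((P[...,2]-52)/4,0,1)*1.5
    d=P[...,0]*np.cos(yaw)+P[...,1]*np.sin(yaw)
    return (np.hypot(P[...,0],P[...,1])<7-ins)&(d<3-ins*ft)&(P[...,2]<56)&(P[...,2]>30)
def feats(c,ctr,yaw,box,L,ft=1):
    u0,v0,w,h=box
    uu,vv=np.meshgrid(u0-.5+(np.arange(w*K)+.5)/K,v0-.5+(np.arange(h*K)+.5)/K)
    R,_=cv2.Rodrigues(c["rvec"]);o=(-R.T@c["tvec"].ravel()-[*ctr,0])*1000
    r=np.stack([(uu-c["cx"])/c["fx"],(vv-c["cy"])/c["fy"],np.ones_like(uu)],-1)@R
    zs=np.arange(56,30,-.35);lab=np.zeros(uu.shape,int);H=np.zeros(uu.shape+(3,))
    for z in zs:
        P=o+r*((z-o[2])/r[...,2])[...,None];hit=inside(P-[0,0,1e-3],yaw,ft)&(lab==0)
        lab[hit]=1 if z==56 else 2;H[hit]=P[hit]
    P=o+r*((30-o[2])/r[...,2])[...,None]
    sh=np.zeros(uu.shape,bool)
    for s in np.arange(.3,26/L[2],.5): sh|=inside(P+L*s,yaw,ft)
    rr=np.hypot(P[...,0],P[...,1]);b=lab==0
    wall=lab==2;n=H.copy();n[...,2]=0;n/=np.maximum(np.linalg.norm(n,axis=-1,keepdims=True),1e-9)
    ins=np.clip((H[...,2]-52)/4,0,1)*1.5
    d=H[...,0]*np.cos(yaw)+H[...,1]*np.sin(yaw);flat=d>3-ins*ft-.5
    n[flat]=[np.cos(yaw),np.sin(yaw),0]
    bev=wall&(H[...,2]>52);n[bev,2]=.375;n[bev]/=1.068
    lam=np.clip(n@L,0,None)
    ring=b&(rr>RI)&(rr<RO);col=b&(rr<=RI);foot=b&(rr>=RO)
    F=[lab==1,wall,wall*lam,bev*lam,wall*n[...,0],wall*n[...,1],col&~sh,col&sh,ring,foot&~sh,foot&sh]
    return np.stack([cv2.GaussianBlur(f.astype(float),(0,0),.5*K).reshape(h,K,w,K).mean((1,3)) for f in F],-1)
RI,RO=10,13
def score(c,ctr,yaw,box,L,ft=1,full=False):
    F=feats(c,ctr,yaw,box,L,ft).reshape(-1,11)
    u0,v0,w,h=box;I=c["color"][v0:v0+h,u0:u0+w].mean(-1).ravel()
    A=np.vstack([F,np.eye(11)*.3]);w_=np.linalg.lstsq(A,np.r_[I,np.zeros(11)],rcond=None)[0]
    e=np.sqrt(np.mean((F@w_-I)**2));return (e,w_,(F@w_).reshape(h,w)) if full else e
E
cat > r1.py <<'E'
from rend import *
import sys
t=load("top2");s=load("scene2")
L=np.array([.13,-.5,.86]);L/=np.linalg.norm(L)
for nm,c,box in(("top",t,(242,187,16,17)),("scene",s,(258,197,17,19))):
    res=[]
    for yaw in np.arange(-np.pi,np.pi,np.pi/8):
        f=lambda p:score(c,p/1000,yaw,box,L)
        r=minimize(f,[530,15],method="Nelder-Mead",options=dict(initial_simplex=[[530,15],[532,15],[530,17]],maxfev=30));res.append((r.fun,yaw,r.x))
    print(nm);[print(round(a,2),round(b,2),x.round(1)) for a,b,x in sorted(res,key=lambda q:q[0])[:8]]
E
time python3 r1.py
```

```text
top
25.14 2.36 [533.5  14. ]
25.49 1.96 [533.6  14. ]
25.58 2.75 [533.2  14. ]
25.7 0.0 [533.7  14.4]
25.76 1.18 [533.6  14.2]
25.79 1.57 [533.5  14.2]
25.83 -0.39 [533.6  14. ]
25.86 -0.79 [533.6  14. ]
scene
34.13 1.57 [534.5  13.9]
34.61 1.96 [534.3  14. ]
34.66 0.0 [534.3  14.1]
34.81 1.18 [534.8  14. ]
34.92 -0.39 [534.6  13.9]
35.06 0.79 [534.4  14. ]
35.08 0.39 [534.3  14.3]
35.14 -1.57 [534.2  14.1]
real	2m2.216s
user	2m0.522s
sys	0m1.410s
```

```bash
cat > r2.py <<'E'
import rend
from rend import *
t=load("top2");L=np.array([.13,-.5,.86]);L/=np.linalg.norm(L);box=(242,187,16,17)
for RI in(8.5,9.5,10.5):
  for RO in(13,14,15):
    rend.RI,rend.RO=RI,RO
    print(RI,RO,[round(score(t,[.5335,.014],y,box,L),2) for y in(0,1.57,3.14,-1.57)])
rend.RI,rend.RO=9.5,14
e,w,m=score(t,[.5335,.014],0,box,L,full=True);print(w.round(0));print(m.astype(int))
E
python3 r2.py
```

```text
8.5 13 [np.float64(29.67), np.float64(28.95), np.float64(29.2), np.float64(29.58)]
8.5 14 [np.float64(24.03), np.float64(23.18), np.float64(23.51), np.float64(23.98)]
8.5 15 [np.float64(17.74), np.float64(16.92), np.float64(17.29), np.float64(17.9)]
9.5 13 [np.float64(27.01), np.float64(26.97), np.float64(27.47), np.float64(27.46)]
9.5 14 [np.float64(20.69), np.float64(20.75), np.float64(21.31), np.float64(21.29)]
9.5 15 [np.float64(13.75), np.float64(14.15), np.float64(14.72), np.float64(14.72)]
10.5 13 [np.float64(24.46), np.float64(24.63), np.float64(25.07), np.float64(24.76)]
10.5 14 [np.float64(18.14), np.float64(18.54), np.float64(18.77), np.float64(18.45)]
10.5 15 [np.float64(11.48), np.float64(12.5), np.float64(12.35), np.float64(12.0)]
[113.  62.  20.   4.   6.  15. 146.  85.  30. 121.  70.]
[[121 121 121 121 121 120 120 120 120 120 120 120 121 121 121 121]
 [121 121 121 121 120 117 109 100  95  97 105 114 119 120 121 121]
 [121 121 120 118 106  80  57  45  41  43  51  68  95 115 120 121]
 [121 120 118  97  59  37  34  39  43  41  35  34  47  81 112 120]
 [121 119 101  55  3
[... 151 characters left out ...]
 114 113 110 100  49  35  66]
 [117  80  35  45  89  97 108 110 110 110 108  96 111  76  34  42]
 [ 96  61  32  47  79  89 108 112 112 112 108  88 111  94  37  31]
 [ 71  48  31  47  77  80  95 108 111 108  93  76 111  95  37  30]
 [ 68  51  32  41  72  76  74  83  88  81  67  76 117  80  34  39]
 [ 69  58  35  34  59  77  70  64  62  61  69 104 112  54  34  61]
 [ 70  65  44  31  40  66  79  80  83  93 111 115  71  35  45  92]
 [ 79  74  63  41  32  40  66  96 111 112  95  62  36  38  76 114]
 [109 103 100  84  50  34  35  45  51  48  39  33  42  73 109 120]
 [120 120 120 116  98  69  48  39  36  37  43  59  87 112 120 121]
 [121 121 121 120 119 113 100  87  82  84  95 109 118 120 121 121]]
```

```bash
cat > r3.py <<'E'
import rend
from rend import *
rend.K=4
def run(nm,c,box,yaws):
    out=[]
    for yaw in yaws:
        def f(p):
            rend.RI,rend.RO=p[2],p[3];L=np.array([p[4]/10,p[5]/10,1]);L/=np.linalg.norm(L);return score(c,p[:2]/1000,yaw,box,L)
        x0=np.array([533.5,14,10.8,15.6,1,-3.5]);r=minimize(f,x0,method="Nelder-Mead",options=dict(initial_simplex=np.vstack([x0,x0+np.eye(6)*[1,1,.6,.6,1.5,1.5]]),maxfev=130))
        out.append((round(r.fun,2),round(yaw,2),r.x.round(1)))
    for o in sorted(out,key=lambda q:q[0]):print(nm,*o)
import sys
if sys.argv[1]=="top": run("top",load("top2"),(242,187,16,17),np.arange(-np.pi,np.pi,np.pi/8))
else: run("scene",load("scene2"),(258,197,17,19),np.arange(-np.pi,np.pi,np.pi/8))
E
python3 r3.py top & python3 r3.py scene; wait
```

```text
top 6.93 0.39 [533.4  14.6  10.6  15.5   0.6  -2.8]
top 7.1 0.0 [ 5.334e+02  1.460e+01  1.070e+01  1.550e+01  5.000e-01 -2.400e+00]
top 7.27 -3.14 [533.3  14.5  10.5  15.5   1.9  -2.3]
top 7.38 0.79 [533.4  14.6  10.7  15.5   0.8  -2.8]
top 7.43 -2.75 [533.4  14.6  10.7  15.5   2.1  -2.2]
top 7.45 -0.39 [533.4  14.6  10.8  15.5   1.   -3. ]
top 7.61 -0.79 [533.4  14.7  10.8  15.5   1.3  -3.5]
top 7.8 2.75 [533.3  14.6  10.7  15.4   1.8  -4.2]
top 7.9 -1.18 [533.4  14.7  10.8  15.5   1.1  -3.3]
top 8.32 1.18 [533.4  14.6  10.5  15.5   1.9  -3.6]
top 8.52 -1.57 [533.4  14.6  10.9  15.5   0.9  -3.4]
top 8.57 2.36 [533.4  14.5  10.6  15.5   1.9  -3.7]
top 8.74 -2.36 [533.2  14.6  10.8  15.5   2.2  -2.4]
top 8.76 -1.96 [533.3  14.6  11.   15.4   1.7  -3. ]
top 8.78 1.57 [533.4  14.7  10.4  15.5   2.   -3.5]
top 8.82 1.96 [533.3  14.7  10.4  15.5   2.   -3.6]
scene 11.67 0.0 [533.1  13.7  10.3  16.    0.9  -1.9]
scene 12.19 0.39 [533.1  13.7  10.5  16.    1.1  -2.7]
scene 13.6 0.79 [533.1  13.7  10.1  16.    3.   -5.3]
scene 14.39 -0.39 [533.2  13.8  10.6  15.9   1.2  -2.3]
scene 14.66 -2.36 [533.1  13.7  10.1  16.    2.5  -2.3]
scene 14.67 -2.75 [533.1  13.7  10.1  16.    2.8  -2.6]
scene 14.92 -3.14 [533.2  13.8   9.9  15.9   2.4  -2.3]
scene 14.97 -1.96 [533.   13.6  10.1  16.    2.4  -2.8]
scene 15.41 -1.57 [533.1  13.7  10.2  16.    1.8  -3.1]
scene 15.59 2.75 [532.9  13.8  10.   16.2   2.4  -2.9]
scene 15.61 2.36 [532.9  13.8  10.1  16.2   2.8  -3.9]
scene 15.7 1.96 [533.1  13.7  10.1  16.    2.1  -3.4]
scene 15.75 1.18 [533.2  13.8  10.3  16.    1.8  -3.3]
scene 16.08 1.57 [533.2  13.8   9.9  16.    3.4  -4.1]
scene 16.82 -1.18 [533.2  13.8  10.3  16.    2.8  -4. ]
scene 17.18 -0.79 [533.2  13.8  10.4  16.    2.7  -4.3]
```

```bash
sed -i '/^import sys/,$d' r3.py
cat >> r3.py <<'E'
rend.K=6
import sys
ys=[-.2,-.1,0,.1,.2,.3,.4,.5,.6]
if sys.argv[1]=="top": run("top",load("top2"),(242,187,16,17),ys)
else: run("scene",load("scene2"),(258,197,17,19),ys)
E
python3 r3.py top & python3 r3.py scene; wait
```

```text
top 6.84 0.4 [ 5.333e+02  1.460e+01  1.060e+01  1.550e+01  5.000e-01 -2.800e+00]
top 6.85 0.3 [533.4  14.6  10.7  15.5   0.6  -2.6]
top 6.87 0.2 [ 5.333e+02  1.460e+01  1.060e+01  1.550e+01  5.000e-01 -2.300e+00]
top 6.89 0.6 [ 5.333e+02  1.470e+01  1.070e+01  1.550e+01  5.000e-01 -2.700e+00]
top 6.9 0.5 [ 5.333e+02  1.460e+01  1.070e+01  1.550e+01  4.000e-01 -2.700e+00]
top 6.94 0.1 [533.3  14.7  10.6  15.5   0.7  -2.7]
top 7.08 0 [533.3  14.7  10.8  15.4   0.8  -3.1]
top 7.14 -0.1 [533.3  14.7  10.7  15.5   0.8  -3. ]
top 7.27 -0.2 [533.4  14.6  10.7  15.5   0.8  -2.8]
scene 11.6 0.2 [533.1  13.8  10.4  16.    1.   -2.9]
scene 11.69 0.1 [533.1  13.8  10.4  16.    1.3  -2.8]
scene 11.89 0 [533.2  13.8  10.5  16.    0.9  -2.1]
scene 11.89 0.3 [533.1  13.8  10.4  16.    1.   -2.7]
scene 12.29 0.4 [533.   13.6  10.3  16.    1.2  -3.1]
scene 12.44 -0.1 [533.1  13.8  10.6  16.    1.6  -2.8]
scene 12.84 0.5 [533.   13.6  10.3  16.    1.4  -3.1]
scene 12.88 -0.2 [533.1  13.8  10.5  16.    1.2  -2.5]
scene 13.39 0.6 [533.1  13.7  10.2  16.    1.4  -2.5]
```

The spindle is at about (0.533, 0.014) and its flat faces +x, yaw about 0.2 rad. Both views agree on this, at top crop px (249.8,194). Next I open the gripper and descend on the knob.

```bash
python3 -m inch '[{"x":0,"y":10,"z":-1,"twist":0},{"x":0,"y":10,"z":-1,"twist":0},{"x":0,"y":10,"z":0,"twist":0},{"x":0,"y":10,"z":0,"twist":0},{"x":0,"y":10,"z":0,"twist":0},{"x":0,"y":10,"z":0,"twist":0},{"x":0,"y":10,"z":0,"twist":0}]' 0.4 10 && python3 -m inch '[{"x":0,"y":15,"z":0,"twist":0},{"x":0,"y":15,"z":0,"twist":0},{"x":0,"y":15,"z":0,"twist":0},{"x":0,"y":15,"z":0,"twist":0},{"x":0,"y":10,"z":0,"twist":0},{"x":0,"y":0,"z":0,"twist":0}]'
```

```text
t: 4.7
tool_pos: [0.4567, 0.193, 0.2617]
orientation: [-1.41, -0.822, 0.822]
force: [-0.6, -0.3, -0.0]
opening: 0.0522
t: 5.3
tool_pos: [0.4559, 0.1928, 0.1909]
orientation: [-1.409, -0.82, 0.825]
force: [-0.4, 0.1, -0.8]
opening: 0.0654
```

```bash
python3 -m inch '[{"x":0,"y":0,"z":0,"twist":0},{"x":0,"y":0,"z":0,"twist":0},{"x":0,"y":0,"z":0,"twist":0},{"x":0,"y":0,"z":0,"twist":0},{"x":0,"y":0,"z":0,"twist":0},{"x":0,"y":0,"z":0,"twist":0},{"x":0,"y":0,"z":0,"twist":0},{"x":0,"y":0,"z":0,"twist":0}]' -1 25
python3 - <<'E'
from h import *
snap(3)
t=load("top3");s=load("scene3")
cv2.imwrite("pics/v3.png",np.hstack([crop(t,120,260,170,290,2.857),crop(s,290,430,170,290,2.857)]))
E
```

```text
t: 6.1
tool_pos: [0.4569, 0.1931, 0.193]
orientation: [-1.41, -0.823, 0.822]
force: [-1.3, -0.2, 3.4]
opening: 0.0259
```

View pics/v3.png

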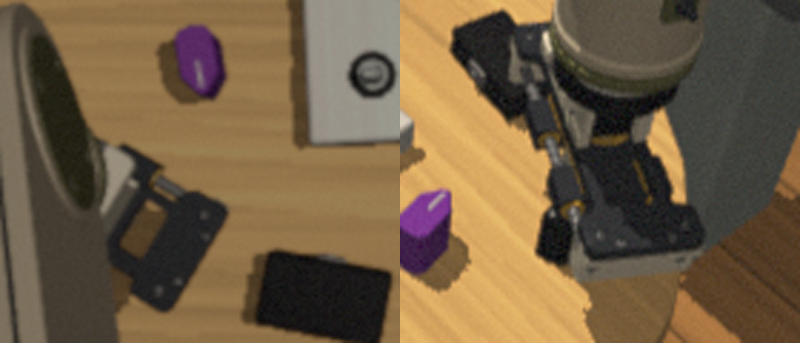

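```bash
python3 -m inch '[{"x":0,"y":-5,"z":0,"twist":0},{"x":0,"y":-15,"z":0,"twist":0},{"x":0,"y":-15,"z":0,"twist":0},{"x":0,"y":-15,"z":0,"twist":0},{"x":0,"y":-15,"z":0,"twist":0},{"x":0,"y":-15,"z":0,"twist":0},{"x":0,"y":-5,"z":0,"twist":0}]' && python3 -m inch '[{"x":-10,"y":0,"z":-13,"twist":0},{"x":-15,"y":0,"z":-20,"twist":0},{"x":-15,"y":0,"z":-20,"twist":0},{"x":-15,"y":0,"z":-20,"twist":0},{"x":-15,"y":0,"z":-20,"twist":0},{"x":-15,"y":0,"z":-20,"twist":0},{"x":-15,"y":0,"z":-20,"twist":0},{"x":-10,"y":0,"z":-13,"twist":0},{"x":-8,"y":0,"z":-9,"twist":0}]' && python3 -m inch '[{"x":0,"y":0,"z":0,"twist":-0.12},{"x":0,"y":0,"z":0,"twist":-0.12},{"x":0,"y":0,"z":0,"twist":-0.12},{"x":0,"y":0,"z":0,"twist":-0.12},{"x":0,"y":0,"z":0,"twist":-0.12},{"x":0,"y":0,"z":0,"twist":-0.115},{"x":0,"y":0,"z":0,"twist":0},{"x":0,"y":0,"z":0,"twist":0}]'
python3 - <<'E'
from h import *
snap(4)
from scipy.spatial.transform import Rotation as R
from plant import robot
st=robot.read_state();print(st["tool_pos"].round(4),st["q"].round(3),R.from_rotvec(st["orientation"]).as_matrix().round(3),st["force"].round(2))
t=load("top4");s=load("scene4")
cv2.imwrite("pics/v4.png",np.hstack([crop(t,190,330,130,250,2.857),crop(s,200,340,120,240,2.857)]))
E
```

```text
t: 6.9
tool_pos: [0.4573, 0.1933, 0.2795]
orientation: [-1.41, -0.824, 0.82]
force: [0.6, -0.6, -0.3]
opening: 0.026
t: 7.8
tool_pos: [0.5338, 0.0131, 0.2773]
orientation: [-1.41, -0.821, 0.822]
force: [-0.0, -0.2, 0.1]
opening: 0.0258
t: 8.6
tool_pos: [0.5334, 0.0143, 0.2775]
orientation: [-1.109, -1.353, 1.353]
force: [0.4, -0.5, 0.8]
opening: 0.0262
[0.5335 0.0142 0.2776] [-0.069  0.051  1.811  0.     1.28  -1.838] [[-0.196 -0.    -0.981]
 [ 0.981  0.    -0.196]
 [ 0.    -1.     0.   ]] [ 0.49  0.17 -1.13]
```

View pics/v4.png

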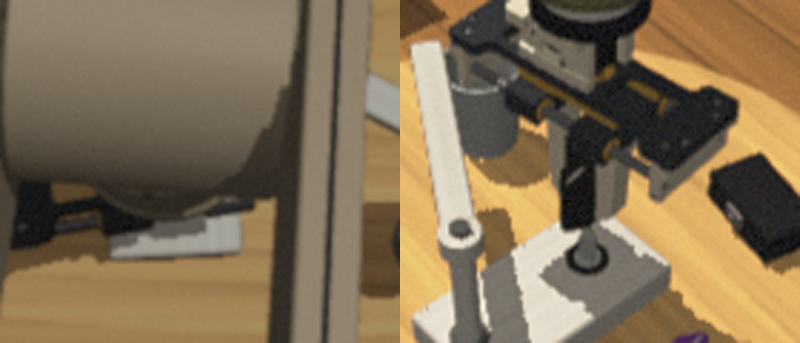

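Run:
```python
from h import *
s=load("scene4");u0,u1,v0,v1=250,285,165,215
im=np.clip(crop(s,u0,u1,v0,v1,12).astype(int)*1.6,0,255).astype(np.uint8);im0=im.copy()
for z in(.0843,.1283):
    p=proj(s,prism(.5332,.014,.197,z,z));q=((p-[u0,v0]+.5)*12).astype(int)[:len(p)//2];cv2.polylines(im,[q.reshape(-1,1,2)],True,(0,0,255),1)
cv2.imwrite("pics/v4k.png",cv2.resize(np.hstack([im0,im]),(798,570)))
```

```text
(no output)
```

View pics/v4k.png

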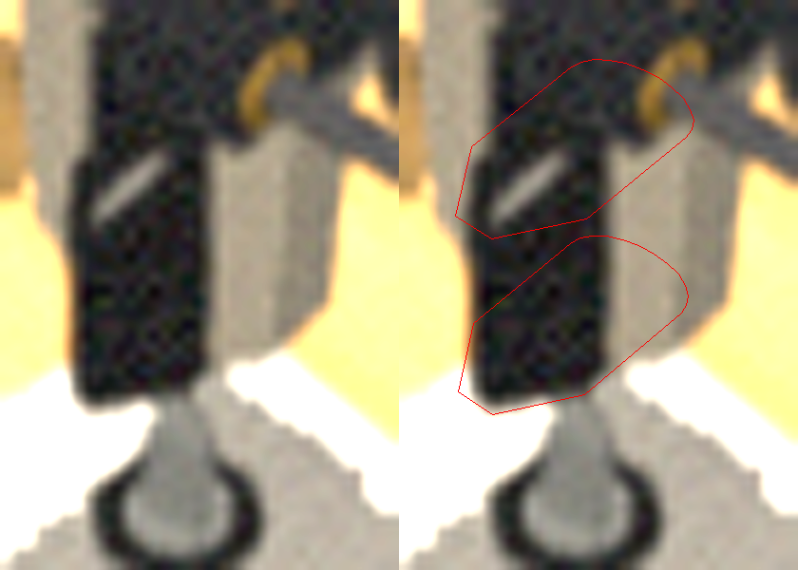

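```bash
python3 -m inch '[{"x":0,"y":8,"z":0,"twist":0},{"x":0,"y":8,"z":0,"twist":0},{"x":0,"y":7,"z":0,"twist":0},{"x":0,"y":3,"z":0,"twist":0},{"x":0,"y":0,"z":0,"twist":0}]'; python3 -m inch '[{"x":0,"y":1,"z":0,"twist":0},{"x":0,"y":1,"z":0,"twist":0},{"x":0,"y":1,"z":0,"twist":0},{"x":0,"y":0,"z":0,"twist":0}]';python3 -m inch '[{"x":0,"y":1,"z":0,"twist":0},{"x":0,"y":1,"z":0,"twist":0},{"x":0,"y":0,"z":0,"twist":0}]'
```

```text
t: 9.2
tool_pos: [0.5331, 0.0141, 0.2507]
orientation: [-1.106, -1.354, 1.356]
force: [0.1, -0.7, -0.5]
opening: 0.026
t: 9.6
tool_pos: [0.5336, 0.0141, 0.2488]
orientation: [-1.108, -1.355, 1.355]
force: [-0.6, -0.8, -0.5]
opening: 0.0258
t: 9.9
tool_pos: [0.5335, 0.0141, 0.2466]
orientation: [-1.108, -1.355, 1.355]
force: [-0.9, 0.5, -0.5]
opening: 0.0257
```

```bash
python3 -m inch '[{"x":0,"y":1,"z":0,"twist":0},{"x":0,"y":1,"z":0,"twist":0},{"x":0,"y":0,"z":0,"twist":0}]'; python3 -m inch '[{"x":0,"y":1,"z":0,"twist":0},{"x":0,"y":1,"z":0,"twist":0},{"x":0,"y":0,"z":0,"twist":0}]';python3 -c "
from plant import robot;s=robot.read_state();print(s['force'],s['wrist_torque'],s['tool_pos'])"
```

```text
t: 10.2
tool_pos: [0.5335, 0.0141, 0.2445]
orientation: [-1.107, -1.355, 1.355]
force: [-0.1, -0.2, -0.6]
opening: 0.026
t: 10.5
tool_pos: [0.5335, 0.0141, 0.2425]
orientation: [-1.108, -1.355, 1.355]
force: [-1.6, -0.6, -1.5]
opening: 0.0261
[-1.6028739  -0.63255103 -1.49681344] [ 0.05334547  0.01401529 -0.04475346] [0.53347568 0.01407933 0.2425227 ]
```

```bash
python3 -m inch '[{"x":0,"y":1,"z":0,"twist":0},{"x":0,"y":1,"z":0,"twist":0},{"x":0,"y":1,"z":0,"twist":0},{"x":0,"y":0,"z":0,"twist":0}]'; python3 -m inch '[{"x":0,"y":1,"z":0,"twist":0},{"x":0,"y":1,"z":0,"twist":0},{"x":0,"y":1,"z":0,"twist":0},{"x":0,"y":0,"z":0,"twist":0}]';python3 -c "
from plant import robot;s=robot.read_state();print(s['force'],s['wrist_torque'],s['tool_pos'])"
```

```text
t: 10.9
tool_pos: [0.5335, 0.0141, 0.2395]
orientation: [-1.108, -1.355, 1.355]
force: [0.6, -0.6, -0.7]
opening: 0.0256
t: 11.3
tool_pos: [0.5335, 0.0141, 0.2365]
orientation: [-1.108, -1.355, 1.355]
force: [0.2, -0.4, -1.1]
opening: 0.0263
[ 0.17583317 -0.39662019 -1.14724577] [0.06328172 0.05109603 0.02098101] [0.53347108 0.01408777 0.23651646]
```

```bash
python3 -m inch '[{"x":0,"y":1,"z":0,"twist":0},{"x":0,"y":1,"z":0,"twist":0},{"x":0,"y":1,"z":0,"twist":0},{"x":0,"y":0,"z":0,"twist":0}]' - 40; python3 -m inch '[{"x":0,"y":1,"z":0,"twist":0},{"x":0,"y":1,"z":0,"twist":0},{"x":0,"y":0,"z":0,"twist":0}]'; python3 -m inch '[{"x":0,"y":1,"z":0,"twist":0},{"x":0,"y":1,"z":0,"twist":0},{"x":0,"y":0,"z":0,"twist":0}]'
```

```text
t: 11.7
tool_pos: [0.5335, 0.0141, 0.2335]
orientation: [-1.108, -1.355, 1.355]
force: [-0.2, 0.8, -1.0]
opening: 0.026
t: 12.0
tool_pos: [0.5337, 0.0141, 0.2319]
orientation: [-1.108, -1.355, 1.355]
force: [-1.2, 0.3, 2.5]
opening: 0.0261
t: 12.3
tool_pos: [0.5337, 0.0141, 0.2299]
orientation: [-1.108, -1.355, 1.355]
force: [-1.2, 0.4, 3.3]
opening: 0.0262
```

```bash
python3 -m inch '[{"x":0,"y":1,"z":0,"twist":0},{"x":0,"y":1,"z":0,"twist":0},{"x":0,"y":0,"z":0,"twist":0}]'; python3 -m inch '[{"x":0,"y":1,"z":0,"twist":0},{"x":0,"y":0,"z":0,"twist":0}]'; python3 -m inch '[{"x":0,"y":1,"z":0,"twist":0},{"x":0,"y":0,"z":0,"twist":0}]'
```

```text
t: 12.6
tool_pos: [0.5337, 0.0141, 0.2278]
orientation: [-1.108, -1.355, 1.355]
force: [-1.5, -0.8, 5.5]
opening: 0.0257
t: 12.8
tool_pos: [0.5337, 0.0141, 0.227]
orientation: [-1.108, -1.355, 1.355]
force: [-3.1, 0.4, 6.8]
opening: 0.0259
t: 13.0
tool_pos: [0.5338, 0.0141, 0.2267]
orientation: [-1.108, -1.355, 1.355]
force: [-5.1, 0.6, 12.4]
opening: 0.0259
```

```bash
python3 -m inch '[{"x":0,"y":0.5,"z":0,"twist":0},{"x":0,"y":0,"z":0,"twist":0},{"x":0,"y":0,"z":0,"twist":0},{"x":0,"y":0,"z":0,"twist":0},{"x":0,"y":0,"z":0,"twist":0}]'
python3 - <<'E'
from h import *
snap(5)
from plant import robot
st=robot.read_state();print(st["t"],st["tool_pos"].round(4),st["force"].round(2),st["wrist_torque"].round(3),st["opening"])
t=load("top5");s=load("scene5")
cv2.imwrite("pics/v5.png",np.hstack([crop(s,100,400,90,330,1.3333),np.clip(crop(s,245,295,170,220,6.4).astype(int)*1.5,0,255).astype(np.uint8)]))
E
```

```text
t: 13.5
tool_pos: [0.5339, 0.0141, 0.2267]
orientation: [-1.108, -1.356, 1.355]
force: [-7.3, 0.1, 15.6]
opening: 0.0257
13.6 [0.5339 0.0141 0.2267] [-7.05  0.68 16.09] [ 0.064  1.325 -0.032] 0.02515646213343979
```

View pics/v5.png

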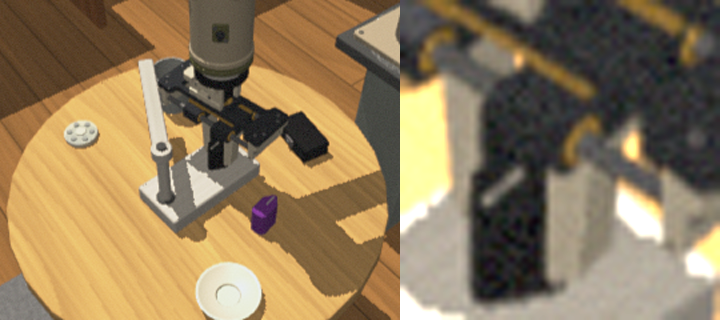

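Run:
```python
from h import *
a=load("scene2");b=load("scene5")
cv2.imwrite("pics/cmp.png",np.hstack([crop(a,130,330,110,260,2),crop(b,130,330,110,260,2)]))
for c in(a,b):
    P=cloud(c);m=(P[...,2]>.130)&(P[...,2]<.142)&(c["color"].min(-1)>140)&(P[...,0]>.5)&(P[...,0]<.625)&(P[...,1]<.02)&(P[...,1]>-.2)
    q=P[m];v=np.linalg.svd(q[:,:2]-q[:,:2].mean(0))[2][0];v*=-np.sign(v[1]);print(m.sum(),"boom rad",np.arctan2(v[1],v[0])+np.pi-.0635)
```

```text
578 boom rad 1.071168654764012
581 boom rad 1.0719667743506212
```

View pics/cmp.png

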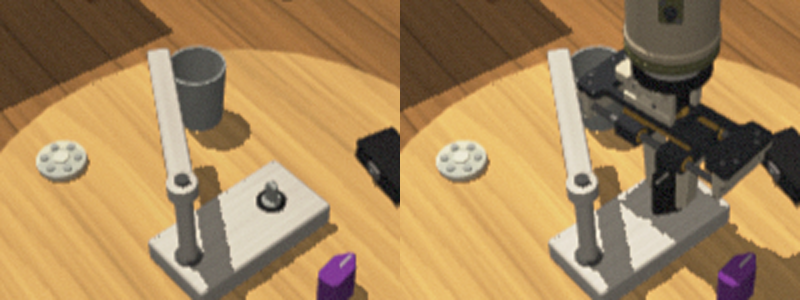

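```bash
python3 -c "
from plant import robot;print(robot.close_job())
s=robot.read_state();print(s['t'],s['tool_pos'],s['force'],s['opening'])"
```

```text
the job is handed in; nothing more can be done
None
the job is handed in; nothing more can be done
```

I swung the lamp's arm aside, put the black knob on the spindle, and handed the job in at about 13.7 s with the gripper still holding the knob pressed down.

- **Lamp arm:** it stands at about 1.07 rad (61°), and measured the same before and after the knob went on.
- **Knob:** I gripped it across its flats (opening 26 mm) and turned it to match the spindle's flat at a yaw of about 0.2 rad. It slid on with almost no force, and the spring began to push back at the expected full-depth height.
- **Stop:** about 6 mm further down the push rose sharply to about 16 N with no further travel.
- **Sideways load:** about 7 N in x remained at the end. I put this down to the knob bearing on the spindle; its moment acts at the height of the fingertips.
- **Bystanders:** the dish, battery wheel and purple look-alike looked unmoved in the last picture. The gripper hid part of the cup and partly overlaps the case there, so the clear view of those two is the earlier one, taken after the arm was swung.
- **Weak measurements:** the knob outline and spindle shading fits were rough. The knob's heading came from its aluminium line, and the two cameras put the spindle's flat within about 0.2 rad of each other. The smooth insertion confirmed the alignment.

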